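Pulse the pigment mill: key sequence, then hold the bayonet lid half-turned

TASK

Set up the pigment mill by pressing its green, then its yellow, then its blue button fully down, one at a time, letting each spring back up. Then put the lid on the collar with its lugs in the black-marked slots, fully down, and twist it clockwise to the orange half-way marks, never as far as the lock click towards the red ones. Finish with the gripper still gripping the lid and holding it there against its return spring, and leave the other things on the table where they are.

Things in the scene. Friction and masses are not known exactly. Their poses are not given: they have to be found in the camera images.
- mill: The pigment mill, a grey box 235 x 170 mm fixed to the table, its black top panel 56 mm above the table. Origin: centre of its underside; z up; its -x side, the front, faces the robot and carries three buttons in a row along its y axis; a round aluminium collar stands 45 mm behind the origin (+x). Its place and yaw vary.
- mill_mouth (a point): Centre of the collar's mouth, level with its rim, 100 mm above the table; axes as the mill's. Collar 116 mm across outside, bore 76 mm across, 20 mm deep to the drive ring. An 8 mm thick inward lip has two entry slots, at the mill's +y and -y. Marks on the rim, both sides: black at the slots, orange 45 degrees clockwise of them (seen from above) half-way, red 90 degrees clockwise locked.
- mill_slot (a point): The entry slot at the mill's +y side, level with the rim, 43 mm from the collar axis (the other is across from it). Each is at least 18 mm wide and reaches out to radius 47 mm. A backstop in the channel under the lip prevents turning anticlockwise from it.
- lid: The loose lid, 0.13 to 0.25 kg, upright on the table: a grey plug 72 mm across and 18 mm tall under a blue flange 95 mm across and 8 mm thick with a black grip bar. Origin: centre of the plug's underside, z up, y along the bar; half a turn makes no difference. Seated, the flange lies on the collar's rim, the origin 18 mm below mill_mouth. Turned over about 15 degrees clockwise it cannot lift out.
- lid_bar (a point): Middle of the lid's black grip bar, 40 mm above the lid's underside. The bar is 16 mm wide (lid x), 66 mm long (lid y), and stands from 26 to 53 mm above the underside; grip it across its width from above.
- lid_lug (a point): The lid's brass lug on its +y side (the other is across from it), at the foot of the plug, in line with the bar: 12 mm wide, 7 mm high, sticking out to 45 mm from the lid's axis. This point is 39 mm from the axis.
- ring (a joint): Angle of the spring-loaded drive ring in the collar, rad, 0 at rest, growing clockwise. The lugs push it after about 0.1 rad of free play, so it reads about 0.1 less than the lid's turn from the slots (0.68 at half-way). Its spring turns the lid back when let go (0.13 N m at half-way). From about 1.0 the lugs meet stiff spring catches; beyond about 1.25 they click into the lock; end stop 1.5.
- green_button (a joint): value of the green spring push button: 0 up, 0.006 m fully down; needs about 1.5 N to start and 5 N at the bottom; counts as pressed beyond 0.0045; springs back up by itself below 0.002
- green_button_top (a point): Centre of the top of the green button's cap, 26 mm across, 78 mm above the table when up (72 mm pressed), in a dark round housing 42 mm across whose rim is 10 mm below the cap when up. The buttons stand 50 mm apart in one row 75 mm in front of the mill's origin; which colour stands where varies.
- yellow_button (a joint): value of the yellow spring push button: 0 up, 0.006 m fully down; needs about 1.5 N to start and 5 N at the bottom; counts as pressed beyond 0.0045; springs back up by itself below 0.002
- yellow_button_top (a point): Centre of the top of the yellow button's cap, 26 mm across, 78 mm above the table when up (72 mm pressed), in a dark round housing 42 mm across whose rim is 10 mm below the cap when up. The buttons stand 50 mm apart in one row 75 mm in front of the mill's origin; which colour stands where varies.
- blue_button (a joint): value of the blue spring push button: 0 up, 0.006 m fully down; needs about 1.5 N to start and 5 N at the bottom; counts as pressed beyond 0.0045; springs back up by itself below 0.002
- blue_button_top (a point): Centre of the top of the blue button's cap, 26 mm across, 78 mm above the table when up (72 mm pressed), in a dark round housing 42 mm across whose rim is 10 mm below the cap when up. The buttons stand 50 mm apart in one row 75 mm in front of the mill's origin; which colour stands where varies.
- jar_yellow: Bystander: glass jar of yellow pigment, 59x58x111 mm, loose; origin at the centre of its underside. Leave it where it is.
- tape: Bystander: roll of masking tape lying flat, 100x98x25 mm, loose; origin at the centre of its underside. Leave it where it is.
- tile: Bystander: glazed white tile with brown dabs, 80x106x6 mm, loose; origin at the centre of its underside. Leave it where it is.
- brush_dark: Bystander: paint brush with a dark handle, 36x197x8 mm, loose; origin at the centre of its underside. Leave it where it is.

How it is judged:
By the outcome, as a careful person would: the job done as asked, in the order asked, and still so for the second after the job is handed in, while the arm keeps its last pose, push and grip.
It also fails if it takes over 72 s, if anything falls off the work surface, if the arm or the gripper's body presses on something with over 40 N, if the wrist force passes 120 N, or if a joint passes its speed limit or range.

ROBOT

A 6-joint arm with a two-finger parallel gripper is mounted at the origin on a cart in front of the work surface, level with it; the furniture and walls round the work are solid. World frame = base frame: x ahead of the robot, y to its left, z up, the work surface at z = 0. Lengths are in m, angles in rad, forces in N, time in s.
With the tool pointing down it reaches from about 0.35 to 0.775 m from the base axis. Payload 5.5 kg.
Tool frame: the origin (TCP) lies midway between the tips of the shut fingers; the grasp point (between the pads) lies 19 mm behind it; z points along the fingers, y is the line along which they close (so a half turn about z gives the same grasp; the last joint's range is limited). The gripper opens to 85 mm and grips with 20 to 120 N. Pads are 22 mm wide; open, the fingers measure 114 mm over their backs; the gripper's body (76 mm by 85 mm) begins 54 mm behind the grasp point. The pads swing forward as they close: fully open they stand 13 mm farther back than shut.
Start: joints at [1.022, 0.313, 0.046, 1.304, 0, 1.431], TCP at [0.229, 0.528, 0.231] pointing down, gripper open.
Joint ranges: [-2.76, 2.76], [-0.86, 1.69], [-1.03, 1.26], [-2.2, 2.34], [-1.47, 1.5], [-3.14, 3.14]. Speed limits (rad/s): [2.57, 2.57, 3.14, 3.14, 3.14, 3.14].

INTERFACE

Orientations are given as a 3x3 rotation matrix whose columns are the frame's x, y, z axes.
In Python, from workcell import manip gives the robot as it stands. Calls block until the motion is done:
- manip.goto(position, orientation): joint-space move of the TCP to a pose.
- manip.move_linear(position, rot=None, velocity=0.15, guard=None): straight line of the TCP; rot=None keeps the orientation; velocity is the mean speed in m/s. With guard (N) it stops when the force on the tool has changed by that much, and returns True; else False.
- manip.goto_joints(angles): joint-space move.
- manip.command_gripper(opening, effort=None): finger opening in m; effort is the grip in N (None keeps the last); returns when the fingers have stopped.
- manip.dwell(seconds).
- manip.ik(position, orientation): joint angles nearest the present ones, or None.
- manip.get_state(): the state.
- manip.camera(name): name is "scene" or "top"; returns a dict with "pixels" (384x512x3 uint8, red, green, blue), "fx", "fy", "cx", "cy" (pixels), "dist_coeffs" ([k1, k2, p1, p2, k3] as OpenCV has them; the pictures are not rectified), "rvec" (rotation vector, rad) and "tvec" (3), from world to camera coordinates, as OpenCV has them. Camera axes: x right, y down, z forward; pixel columns grow to the right and rows downward; lengths in m; the calibration is good to about 2 mm. A picture is of the moment at which its call begins. There is no depth.
A pose or a line that the arm cannot do raises manip.Unreachable and nothing moves.
- manip.finish_job(): hands the job in; it is judged then, once.
The state is a dict: "time": time; "q": joint angles; "dq": joint speeds; "joint_efforts": joint torques, N m; "eef_pos": TCP position; "eef_rot": TCP orientation; "contact_force": force on the tool from outside, world axes, zero at the start; "torque": the same for the moment, N m; "grip_width": finger opening in m; "gripper_force": force on a finger pad.
Only numpy, scipy, OpenCV 4.12 (cv2) and the standard library are available. Lean on these libraries where they do the work, as an engineer would, in place of code of your own. Each camera call takes 0.05 s, during which the arm holds its last target. There are 200 camera calls.

## Working session

There is one attempt and no reset: what is moved stays moved. The work goes in short steps, each a Python script; the robot and the scene stay as the last script left them, time stands still between calls to the robot, and variables do not carry over. Pictures are saved under pics/ and viewed, at most 10 in all, crops included, and the job is handed in when it is done.

```bash
mkdir -p pics; cat > h.py <<'E'
import numpy as np, cv2
from workcell import manip
def snap(n,f):
    c=manip.camera(n); cv2.imwrite(f,cv2.cvtColor(c["pixels"],cv2.COLOR_RGB2BGR)); return c
def K(c): return np.array([[c["fx"],0,c["cx"]],[0,c["fy"],c["cy"]],[0,0,1.]])
def topt(c,uv,z):
    uv=np.array(uv,float).reshape(-1,1,2)
    r=cv2.undistortPoints(uv,K(c),np.array(c["dist_coeffs"],float)).reshape(-1,2)
    R=cv2.Rodrigues(np.array(c["rvec"],float))[0]; t=np.array(c["tvec"],float).ravel()
    C=-R.T@t; d=np.c_[r,np.ones(len(r))]@R
    return C+d*((z-C[2])/d[:,2])[:,None]
def proj(c,p):
    return cv2.projectPoints(np.array(p,float).reshape(-1,1,3),np.array(c["rvec"],float),np.array(c["tvec"],float),K(c),np.array(c["dist_coeffs"],float))[0].reshape(-1,2)
def down(a): # tool y axis at angle a in world xy, z down
    y=np.array([np.cos(a),np.sin(a),0]); z=np.array([0,0,-1.]); return np.c_[np.cross(y,z),y,z]
E
python3 - <<'E'
from h import *
import pickle
cs={}
for n in("top","scene"):
    c=snap(n,f"pics/{n}0.png"); cs[n]=c
    R=cv2.Rodrigues(np.array(c["rvec"],float))[0]; print(n,c["fx"],-R.T@np.ravel(c["tvec"]))
    cv2.imwrite(f"pics/{n}0b.png",cv2.resize(cv2.imread(f"pics/{n}0.png"),(800,600),interpolation=cv2.INTER_CUBIC))
pickle.dump(cs,open("cs.pkl","wb"))
s=manip.get_state();print(s["time"],s["eef_rot"])
E
```

```text
top 409.9745514623031 [ 0.3123957  -0.03404463  1.34215357]
scene 404.9451231718578 [ 0.00394467 -0.78963036  0.80709937]
0.1 [[-9.17620805e-01  3.97456003e-01 -8.85079037e-04]
 [ 3.97456924e-01  9.17619651e-01 -1.47308346e-03]
 [ 2.26680053e-04 -1.70351282e-03 -9.99998523e-01]]
```

View pics/top0b.png

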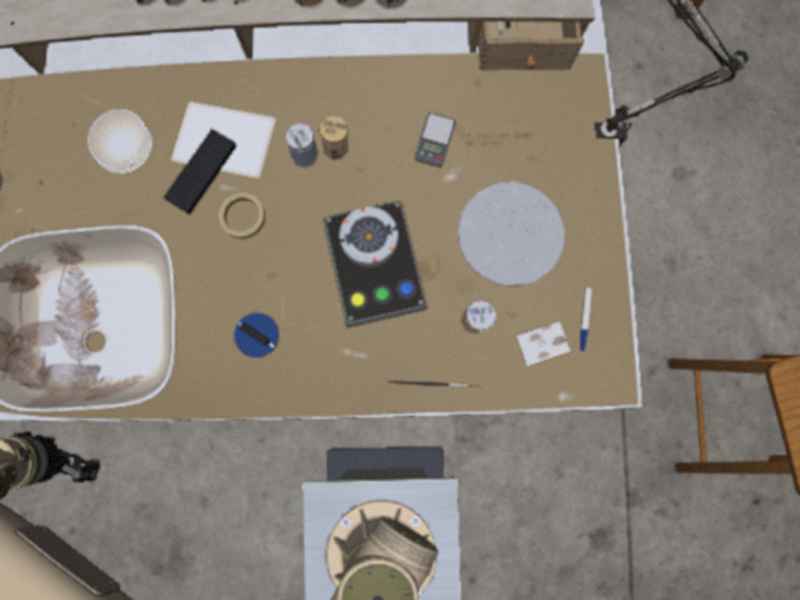

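View pics/scene0b.png

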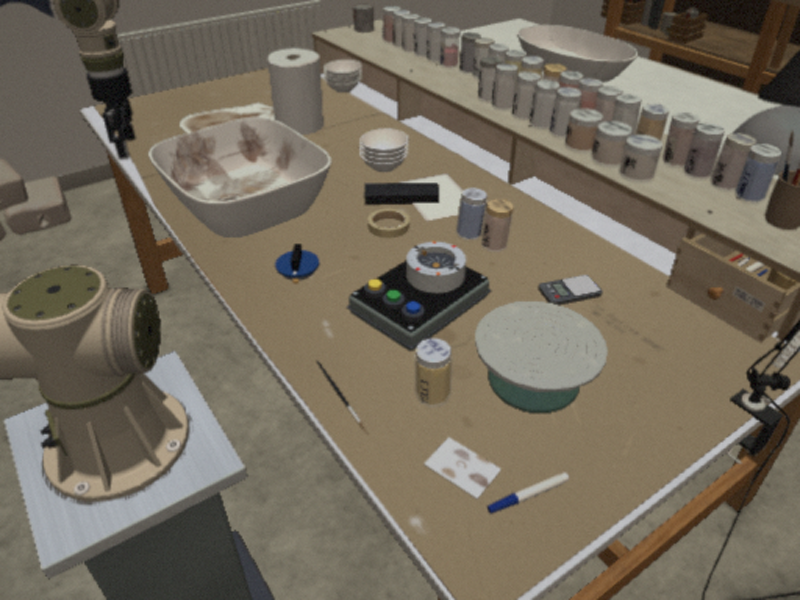

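Top view (800x600): mill around (375,262) with yellow (358,299), green (382,294) and blue (406,288); the lid is at (256,335), its bar slanting. The scene view agrees. I'll enlarge both.

```bash
python3 - <<'E'
from h import *
a=cv2.imread("pics/top0.png")[120:240,140:280]
cv2.imwrite("pics/ta.png",cv2.resize(a,None,fx=5,fy=5,interpolation=cv2.INTER_CUBIC))
a=cv2.imread("pics/scene0.png")[145:225,165:325]
cv2.imwrite("pics/sa.png",cv2.resize(a,None,fx=5,fy=5,interpolation=cv2.INTER_CUBIC))
E
```

```text
(no output)
```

View pics/ta.png

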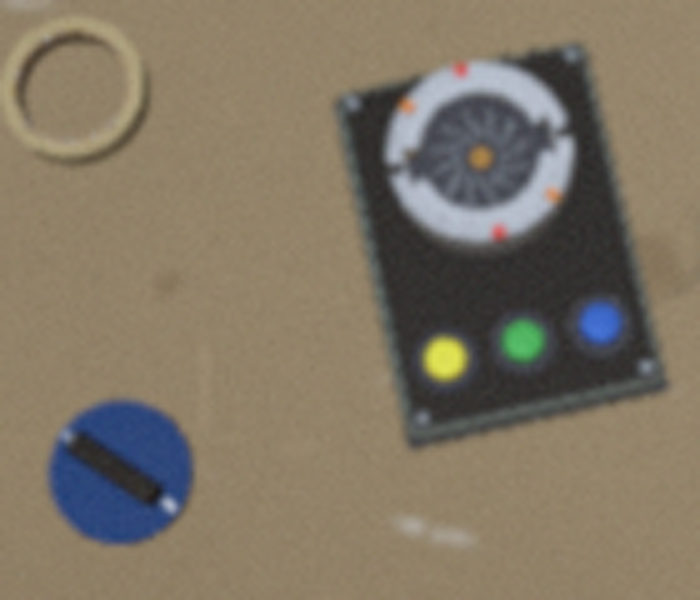

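View pics/sa.png

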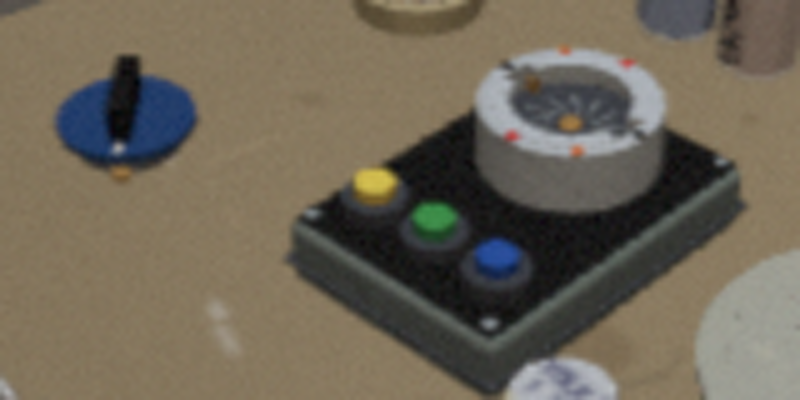

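Crop, top: buttons (445,359) yellow, (522,341) green, (600,323) blue, collar centre (480,151), black slot marks (395,168)/(565,133), lid centre (121,472) with white in-line marks (68,436)/(170,506). The scene crop shows the same, with buttons (376,181), (435,216), (498,255). Next I'll fit the poses.

```bash
cat > fit.py <<'E'
from h import *
import pickle
from scipy.optimize import least_squares
cs=pickle.load(open("cs.pkl","rb"))
T=lambda p:(np.array(p,float)+.5)/5-.5+[140,120]
S=lambda p:(np.array(p,float)+.5)/5-.5+[165,145]
tm=T([(445,359),(522,341),(600,323),(480,151),(395,168),(565,133),(461,69),(499,232),(406,105),(553,196),(352,103),(573,54),(646,367),(422,417)])
sm=S([(376,181),(435,216),(498,255),(570,102),(313,214),(490,323),(722,161)])
def W(p,L):
    c,s=np.cos(p[2]),np.sin(p[2]); L=np.array(L,float)
    return np.c_[p[0]+c*L[:,0]-s*L[:,1],p[1]+s*L[:,0]+c*L[:,1],L[:,2]]
def pts(p):
    a,b,r=p[3:6]; h=r*np.sqrt(.5); z=.1
    but=[(-.075,.05,.078),(-.075,0,.078),(-.075,-.05,.078),(.045,0,z)]
    sc=[(a,b,.056),(a,-b,.056),(-a,-b,.056),(-a,b,.056)]
    mk=[(.045,r,z),(.045,-r,z),(.045+r,0,z),(.045-r,0,z),(.045+h,h,z),(.045-h,-h,z)]
    return W(p,but+mk+sc),W(p,but+[sc[3],sc[2],sc[1]])
def rm(p,w):
    A,B=pts(p); return np.r_[w[0]*(proj(cs["top"],A)-tm).ravel(),w[1]*(proj(cs["scene"],B)-sm).ravel()]
for w in((1,1),(1,0.01),(.01,1)):
    f=least_squares(rm,[.4,-.02,.2,.1,.07,.05],args=(w,)); print("mill",w,f.x.round(4),np.abs(f.fun).max().round(2),np.degrees(f.x[2]).round(2))
    if w==(1,1): print(f.fun.reshape(-1,2).round(2).tolist()); M=f.x
tl=T([(121,472),(68,436),(170,506)]); sl=S([(127,117.5),(119,147)])
def rl(p,w):
    r=p[3]; P=W(p,[(0,0,.026),(0,r,.026),(0,-r,.026)])
    return np.r_[w[0]*(proj(cs["top"],P)-tl).ravel(),w[1]*(proj(cs["scene"],P[[0,2]])-sl).ravel()]
for w in((1,1),(1,.01),(.01,1)):
    f=least_squares(rl,[.25,.2,.9,.04],args=(w,)); print("lid",w,f.x.round(4),f.fun.round(2),np.degrees(f.x[2]).round(2))
E
python3 fit.py
```

```text
mill (1, 1) [ 0.5989 -0.0007  0.2021  0.1054  0.0732  0.0543] 0.76 11.58
[[0.11, -0.4], [0.31, -0.37], [0.28, -0.33], [0.02, -0.42], [0.04, 0.01], [-0.04, -0.63], [0.05, -0.29], [0.06, -0.09], [0.21, -0.07], [0.18, -0.48], [0.16, 0.09], [-0.23, 0.07], [0.24, -0.35], [0.05, -0.01], [-0.67, -0.12], [-0.49, -0.01], [-0.53, -0.36], [-0.2, -0.33], [-0.49, 0.31], [-0.34, 0.62], [-0.57, 0.76]]
mill (1, 0.01) [ 5.981e-01 -3.000e-04  1.977e-01  1.058e-01  7.320e-02  5.430e-02] 0.34 11.33
mill (0.01, 1) [ 0.6004 -0.001   0.2042  0.1058  0.0725  0.0544] 0.49 11.7
lid (1, 1) [ 0.455   0.2487 -0.597   0.0404] [-0.17 -0.4   0.34  0.09  0.21 -0.43 -0.49 -0.62 -0.36  0.58] -34.21
lid (1, 0.01) [ 0.4542  0.2491 -0.6111  0.0411] [-0.3  -0.15  0.15  0.08  0.15  0.07 -0.01 -0.01 -0.01  0.01] -35.01
lid (0.01, 1) [ 0.4547  0.2445 -0.635   0.0336] [ 0.01 -0.    0.04  0.01 -0.   -0.01 -0.   -0.    0.    0.  ] -36.38
```

```bash
cat >> h.py <<'E'
M=np.array([.599,-.0006,.2005]); Lp=np.array([.4545,.2485,-.612])
def mill(x,y,z):
    c,s=np.cos(M[2]),np.sin(M[2]); return np.array([M[0]+c*x-s*y,M[1]+s*x+c*y,z])
def st(m=""):
    s=manip.get_state(); print(m,"t%.2f"%s["time"],"p",np.round(s["eef_pos"],4),"F",np.round(s["contact_force"],1),"M",np.round(s["torque"],2),"w%.4f f%.1f"%(s["grip_width"],s["gripper_force"])); return s
E
python3 - <<'E'
from h import *
for a in(M[2],M[2]+np.pi):
    q=manip.ik(mill(.045,0,.13),down(a)); q2=manip.ik([*Lp[:2],.03],down(a+Lp[2]-M[2])); print(a,q,q2)
manip.command_gripper(0.0,30)
R=down(M[2])
manip.goto(mill(-.075,0,.11),R); st("above")
for n,y in(("green",0),("yellow",.05),("blue",-.05)):
    if y: manip.move_linear(mill(-.075,y,.095),R,velocity=.1)
    else: manip.move_linear(mill(-.075,y,.09),R,velocity=.08)
    g=manip.move_linear(mill(-.075,y,.069),R,velocity=.02,guard=9); s=st(n+str(g))
    manip.dwell(.1); st()
    manip.move_linear(mill(-.075,y,.095),R,velocity=.08)
E
```

```text
0.2005 [-0.11170803  0.487526    0.05645907  1.1397294   0.          1.2585883 ] [ 0.34528696  0.35739537 -0.42190975  0.79149121  0.          2.52808329]
3.342092653589793 [-0.11170803  0.487526    0.05645907  1.1397294   0.         -1.88300435] [ 0.34528696  0.35739537 -0.42190975  0.79149121  0.         -0.61350936]
above t3.12 p [ 0.5257 -0.0148  0.1102] F [ 0.1  0.2 -0.5] M [-0.01  0.01 -0.04] w0.0000 f0.0
greenTrue t4.38 p [ 0.5255 -0.0156  0.072 ] F [-1.5 -0.6  5.2] M [ 0.    0.19 -0.03] w-0.0001 f2.9
 t4.48 p [ 0.5255 -0.0156  0.072 ] F [-2.  -0.2  6.6] M [0.05 0.23 0.06] w0.0001 f3.1
yellowTrue t6.65 p [0.5155 0.0335 0.0721] F [-2.   0.7  5.9] M [ 0.06  0.15 -0.01] w0.0004 f2.7
 t6.75 p [0.5155 0.0335 0.072 ] F [-0.9 -0.4  5.8] M [ 0.01  0.22 -0.04] w0.0000 f2.9
blueTrue t9.43 p [ 0.5354 -0.0645  0.0721] F [-0.6 -0.5  4.6] M [0.06 0.18 0.02] w0.0002 f2.4
 t9.53 p [ 0.5354 -0.0645  0.072 ] F [-0.5 -0.1  6.4] M [0.02 0.24 0.05] w-0.0003 f2.9
```

All three went down to z=0.072. Next is the lid.

```bash
python3 - <<'E'
from h import *
R=down(Lp[2])
manip.move_linear(mill(-.075,-.05,.14),velocity=.2)
manip.command_gripper(0.05,60)
manip.goto([*Lp[:2],.12],R)
print(manip.move_linear([*Lp[:2],.031],R,velocity=.08,guard=8)); st("down")
manip.command_gripper(0.0,60); st("grip")
manip.move_linear([*Lp[:2],.15],R,velocity=.1); s=st("lift"); print(s["q"])
R=down(M[2]); manip.goto(mill(.045,0,.18),R); s=st("over"); print(s["eef_rot"].round(3) if hasattr(s["eef_rot"],"round") else s["eef_rot"])
import pickle
cs={}
for n in("top","scene"): cs[n]=snap(n,f"pics/{n}1.png")
pickle.dump(cs,open("cs1.pkl","wb"))
u=proj(cs["scene"],[s["eef_pos"]])[0]; print(u)
a=cv2.imread("pics/scene1.png"); x,y=u.astype(int); x0,y0=x-60,y-40; a=a[y0:y0+100,x0:x0+130]; print(x0,y0)
cv2.imwrite("pics/s1a.png",cv2.resize(a,None,fx=6,fy=6,interpolation=cv2.INTER_CUBIC))
E
```

```text
False
down t13.43 p [0.455  0.2487 0.0315] F [-0.  -0.2  0.4] M [ 0.02  0.02 -0.05] w0.0499 f0.0
grip t13.82 p [0.455  0.2487 0.0316] F [ 0.6 -0.5  4.1] M [ 0.02 -0.02 -0.01] w0.0148 f59.2
lift t15.17 p [0.454  0.2483 0.1493] F [ 1.1  0.3 -1.7] M [-0.01 -0.02  0.01] w0.0146 f58.5
[ 3.45287951e-01  2.44278511e-01 -2.52649468e-01  1.07527291e+00
  9.95404729e-07  2.52807522e+00]
over t16.34 p [0.6424 0.009  0.1794] F [-0.   0.1 -1.5] M [ 0.01  0.   -0.01] w0.0149 f58.5
[[-0.199  0.98  -0.001]
 [ 0.98   0.199  0.001]
 [ 0.001 -0.001 -1.   ]]
[279.05731375 142.40444473]
219 102
```

View pics/s1a.png

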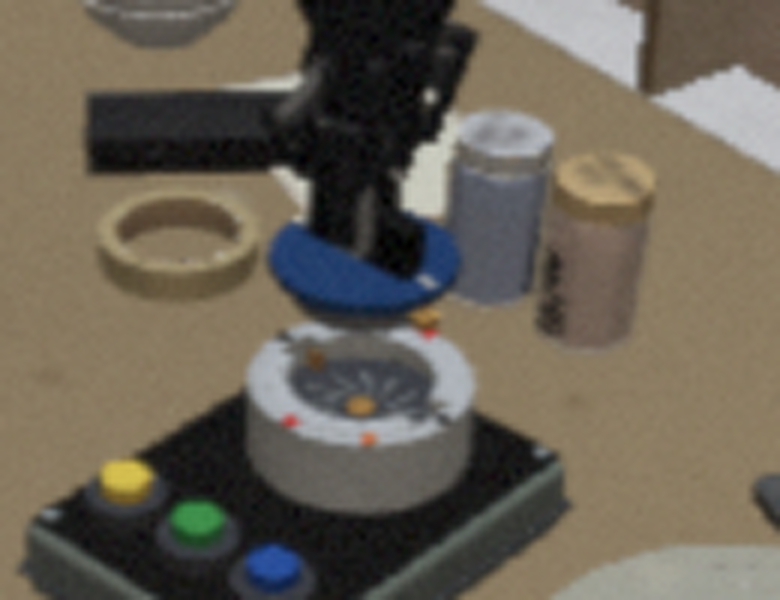

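Lid held level, white mark at (428,281) in the crop; flange spans u 269–460, bottom v 314. Collar rim spans u 246–474. I'll use this to refine the lid relative to the collar.

```bash
python3 - <<'E'
from h import *
import pickle
from scipy.optimize import least_squares
c=pickle.load(open("cs1.pkl","rb"))["scene"]
th=np.linspace(0,2*np.pi,361)
C=lambda p,r,z:np.c_[p[0]+r*np.cos(th),p[1]+r*np.sin(th),0*th+z]
cr=lambda u:(u-[219,102]+.5)*6-.5
s=manip.get_state(); p=np.array(s["eef_pos"]); z0=p[2]-.0316
for d in(-.004,0,.004):
    q=mill(.045,d,0)[:2]
    f=cr(proj(c,np.r_[C(q,.0475,z0+.026),C(q,.0475,z0+.018)])); k=cr(proj(c,C(q,.058,.1))); w=cr(proj(c,[mill(.045,-.0411+d,z0+.026)]))
    print(d,"flange u",f[:,0].min().round(1),f[:,0].max().round(1),"vmax",f[:,1].max().round(1),"collar u",k[:,0].min().round(1),k[:,0].max().round(1),"v",k[:,1].min().round(1),k[:,1].max().round(1),"mark",w.round(1))
    
E
```

```text
-0.004 flange u 273.4 467.7 vmax 324.3 collar u 251.0 479.4 v 318.7 449.1 mark [[435.1 288.5]]
0 flange u 267.4 461.3 vmax 321.1 collar u 245.3 473.2 v 315.8 445.8 mark [[428.7 285.4]]
0.004 flange u 261.5 455.0 vmax 317.9 collar u 239.6 467.1 v 313.0 442.5 mark [[422.3 282.3]]
```

```bash
python3 - <<'E'
from h import *
R=down(M[2])
manip.move_linear(mill(.045,0,.136),R,velocity=.08); st("near")
g=manip.move_linear(mill(.045,0,.1115),R,velocity=.02,guard=6); st("contact %s"%g)
E
```

```text
near t17.14 p [0.6432 0.0084 0.1362] F [ 0.4  0.  -1.2] M [ 0.05  0.01 -0.02] w0.0153 f58.5
contact True t18.16 p [0.6429 0.0084 0.1136] F [-1.   0.2  5.2] M [ 0.   -0.11  0.05] w0.0149 f59.4
```

Seated at full depth. Now twisting.

```bash
python3 - <<'E'
from h import *
import pickle
manip.command_gripper(0.0,100); st("regrip")
q0=np.array(manip.get_state()["q"]); print(q0)
for k in range(1,6):
    q=q0.copy(); q[5]+=np.pi/4*k/5; manip.goto_joints(q); st(str(9*k))
manip.dwell(.3); s=st(); y=np.array(s["eef_rot"])[:,1]; print(np.degrees(M[2]-np.arctan2(y[1],y[0])))
cs={}
for n in("top","scene"):
    c=cs[n]=snap(n,f"pics/{n}2.png")
    u=proj(c,[mill(.045,0,.1)])[0]; x0,y0=u.astype(int)-[33,33]; print(n,x0,y0)
    a=cv2.imread(f"pics/{n}2.png")[y0:y0+66,x0:x0+66]; cv2.imwrite(f"pics/{n}2a.png",cv2.resize(a,None,fx=6,fy=6,interpolation=cv2.INTER_CUBIC))
pickle.dump(cs,open("cs2.pkl","wb"))
cv2.imwrite("pics/both2.png",np.hstack([cv2.imread("pics/top2a.png"),cv2.imread("pics/scene2a.png")]))
E
```

```text
regrip t18.38 p [0.643  0.0083 0.1137] F [-0.  -0.1  6.2] M [-0.01 -0.07 -0.03] w0.0140 f98.7
[-1.11761448e-01  4.97523836e-01  3.12282326e-02  1.10482416e+00
 -6.12660123e-06  1.25858228e+00]
9 t18.65 p [0.6429 0.0084 0.1137] F [-1.2  0.6  2. ] M [-0.    0.05  0.24] w0.0137 f98.7
18 t18.93 p [0.6429 0.0083 0.1138] F [-1.4  0.8  2.3] M [ 0.09  0.17 -0.01] w0.0137 f98.8
27 t19.20 p [0.6428 0.0083 0.1137] F [-3.7  0.8  2.5] M [ 0.06  0.36 -0.02] w0.0136 f98.9
36 t19.48 p [0.6428 0.0084 0.1137] F [-3.2  0.5  2.9] M [0.17 0.4  0.01] w0.0137 f98.9
45 t19.75 p [0.6429 0.0084 0.1137] F [-3.4  1.1  3.6] M [0.3  0.47 0.05] w0.0142 f99.0
 t20.05 p [0.6429 0.0086 0.1137] F [-2.6  2.8  4.9] M [0.38 0.52 0.25] w0.0140 f99.1
44.880040636961496
top 202 116
scene 245 131
```

View pics/both2.png

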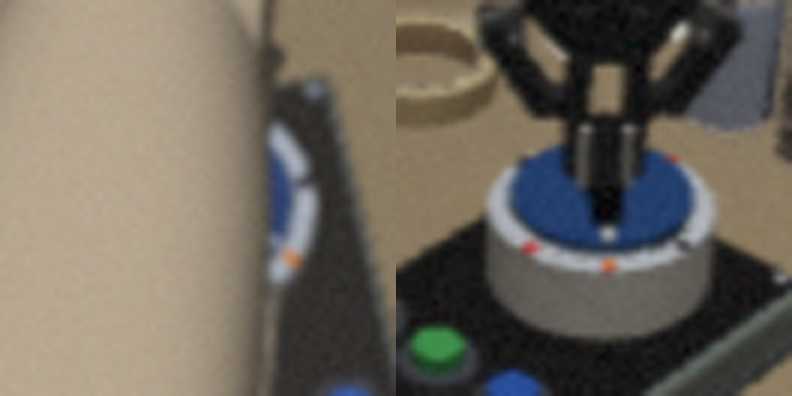

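Lid flush on the rim; white mark at crop (607,234), orange mark at (609,265). Checking the angle numerically.

```bash
python3 - <<'E'
from h import *
import pickle
c=pickle.load(open("cs2.pkl","rb"))["scene"]
cr=lambda u:(u-[245,131]+.5)*6-.5+[396,0]
for n,r,z in(("orange",.0543,.1),("mark",.0408,.108)):
  for a in(40,45,50):
    t=np.radians(-90-a); print(n,a,cr(proj(c,[mill(.045+r*np.cos(t),r*np.sin(t),z)])).round(1))
st()
E
```

```text
orange 40 [[616. 267.]]
orange 45 [[606.4 267.3]]
orange 50 [[596.7 267.2]]
mark 40 [[612.3 237.9]]
mark 45 [[605.1 238.1]]
mark 50 [[597.9 238. ]]
 t20.15 p [0.6429 0.0085 0.1137] F [-4.5  2.6  2.7] M [0.46 0.57 0.27] w0.0141 f99.1
```

```bash
python3 - <<'E'
from h import *
manip.dwell(.5); st(); print(manip.finish_job())
E
```

```text
t20.65 p [0.6429 0.0086 0.1137] F [-4.2  3.2  4.1] M [0.67 0.66 0.26] w0.0139 f99.2
the job is handed in; nothing more can be done
None
```

I pressed green, yellow and blue fully down in that order, seated the lid fully and turned it about 45° clockwise to the orange marks. The gripper was still holding it there at hand-in, at about 21 s; the judge's result was not shown to me.

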